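# Press a strawberry punnet's lid home with the coarse and fine knobs of a bench lid press

## Task

Close the punnet in the lid press: turn the big outer wheel clockwise only until you feel the pressing plate come to rest on the lid, then leave that wheel alone and press the lid home with the small inner knob on top of it. When you feel the lid bottom, nip the inner knob up about a twentieth of a turn more and stop there, so that the lid is left clamped firmly without crushing the fruit. Keep your hands off the punnet and the things standing around, and let go of the press at the end.

Things in the scene. Friction and masses are not known exactly. Their poses are not given: they have to be found in the camera images.
- press: Cream C-frame bench lid press, fixed to the bench. Base plate 210 x 150 x 20 mm, column 145 mm tall on its -x side, arm 56 mm wide (along y) with its top at 165 mm. Origin on the bench directly under the vertical common axis of knobs, ram and punnet; z up; the column stands towards its own -x, the other sides are open.
- press_coarse (a point): Middle of the outer (coarse) wheel, on the vertical knob axis, 200 mm above the bench: black ribbed wheel, 60 mm diameter, 22 mm thick, pale index bar on top; free below down to the press arm at 165 mm but for a 28 mm shaft. Grip across it at any yaw from above (40 N turns it), inner knob between the fingers. Only the inner knob makes the wheel sink (4 mm per rad); the point does not follow.
- press_fine (a point): Middle of the inner (fine) knob, same axis, 228 mm above the bench: metal ribbed round knob, 30 mm diameter, from 218 to 238 mm, 7 mm clear above the outer wheel on a 16 mm neck. It stays at this height. Grip its upper part, about 7 mm above this point, from above at any yaw, fingertips clear of the wheel; 70 N of grip turns it without slipping.
- coarse (a joint): Turn of the outer wheel in rad, 0 at the start, growing clockwise seen from above, at most 3.2; 1 rad lowers the plate 9 mm. Drags with 0.6 N m and stays where left. The plate meets the lid somewhere between 0.7 and 2.0 rad (the bed's height differs each time and is not reported); then the torque climbs within 0.15 rad to 0.18 N m above the drag and stays there while the lid is pushed down.
- fine (a joint): Turn of the inner knob in rad, 0 at the start, growing clockwise seen from above, at most 5; 1 rad lowers the plate 4 mm. Drags with 0.26 N m, 0.08 more while pushing the lid, and stays where left. From the plate resting on the lid to the lid bottoming: 1.75 to 2.1 rad. Past that the torque climbs 0.24 N m per rad and the plate's force 60 N per rad.
- stand: Foot of the punnet's bed, 85 x 75 x 14 mm, origin on the knob axis 20 mm above the bench. Carries the height-set bed, a 112 x 96 x 45 mm clear punnet of strawberries and its clear lid with white rim (122 x 106 mm). The lid lies 7 mm above home at the start, its top 93 to 103 mm above the bench; 20 N pushes it down and it stays where pushed.
- full_punnet: Bystander: open white punnet of strawberries, 130 x 100 x 45 mm, origin under its centre.
- sanitiser: Bystander: bottle, 56 mm diameter, 150 mm tall, origin under its centre.
- lid_stack: Bystander: stack of spare lids, 122 x 104 x 35 mm, origin under its centre.
- press_throat (a point): Point of the press under its arm, 110 mm above the bench on the knob axis, where the lower face of the level 64 x 64 mm pressing plate is at the start (the point does not follow it). The plate hangs on a stiff spring, 15 N per mm. Wanted at the end: about 40 N on the lid, 0.3 rad of the inner knob past bottoming; under 27 N the lid is not clamped, over 60 N crushes the fruit.

How it is judged:
By the outcome, as a careful person would: the job done as asked, in the order asked, and still so for the second after the job is handed in, with the robot touching nothing.
It also fails if it takes over 72 s, if anything falls off the work surface, if the arm or the gripper's body presses on something with over 40 N, if the wrist force passes 120 N, or if a joint passes its speed limit or range.

## Robot

A 7-joint arm with a two-finger parallel gripper is mounted at the origin on the work surface. World frame = base frame: x ahead of the robot, y to its left, z up, the work surface at z = 0. Lengths are in mm, angles in rad, forces in N, time in s.
With the tool pointing down it reaches from about 400 to 875 mm from the base axis. Payload 19.3 kg.
Tool frame: the origin (TCP) lies midway between the tips of the shut fingers; the grasp point (between the pads) lies 19 mm behind it (r.grip_depth is the z of the grasp point in the tool frame, in mm); z points along the fingers, y is the line along which they close (so a half turn about z gives the same grasp; the last joint's range is limited). The gripper opens to 85 mm and grips with 20 to 120 N. Pads are 22 mm wide; open, the fingers measure 114 mm over their backs; the gripper's body (76 mm by 85 mm) begins 54 mm behind the grasp point. The pads swing forward as they close: fully open they stand 13 mm farther back than shut.
Start: joints at [1.175, 0.521, -0.036, 1.599, 0.021, 1.021, -0.113], TCP at [200.014, -592.123, 231.291] pointing down, gripper open.
Joint ranges: [-2.91, 2.91], [-0.3, 2.13], [-1.5, 1.42], [0.17, 2.43], [-1.26, 4.41], [0.16, 1.93], [-2.52, 2.52]. Speed limits (rad/s): [1.89, 1.89, 2.39, 2.39, 3.01, 3.01, 3.01].

## Interface

Orientations are given as a rotation vector (axis times angle).
In Python, from station import r gives the robot as it stands. The module is installed in compiled form; this text tells all that it offers.
- The arm moves only by the tool arm_command, never from a script. Its argument "steps" is a list of rows, each a list of 2 entries, a list of its own where there are three numbers: the shift along the tool's x, y, z in cm, then the turn, a rotation vector about the tool's x, y, z in degrees. A call has 1 to 5 rows; each row is the pose to reach, as a shift and turn from the pose commanded when the call began, along the tool's axes at that moment; what a row does not reach only later rows make up. A row lasts 1/8 s, in which the tool goes at most 62.5 mm and 10.7 degrees, less where a joint would pass 70% of its speed; a pose out of reach is approached as far as the arm can. A call with a gripper value outside its range is refused whole. "claw" is the closure, from 0 (fully open) to 1 (shut), set as the call begins (left out, the last holds). The fingers move at their own pace and stop on an object; "grip_force" is the grip in N (left out, the last holds). Time passes only in rows, so rows that repeat a pose let the fingers close. It gives the time, the measured TCP pose, the force, the opening and the grip force at its end, in the units of the state.
- r.observe(): the state, without advancing time (a new reading comes with each control period).
- r.snapshot(name): name is "scene" or "top"; returns a dict with "frame" (384x512x3 uint8, red, green, blue), "K" (3x3 intrinsics, pixels), "k1" (the pictures are not rectified: a ray, as slopes to the right and down, at radius r is drawn at 1 + k1 r^2 times it, then the intrinsics apply), "xyz" and "attitude" of the camera in the world. Camera axes: x right, y down, z forward; pixel columns grow to the right and rows downward; lengths in mm; the calibration is good to about 2 mm. A picture is of the moment at which its call begins. There is no depth.
- r.job_done(): hands the job in; it is judged then, once.
Trained networks look in a picture, given as the dict that the camera call returned (one of the last four; its "shot" number tells which), for a name from the list of things; names that differ only in an ending like _2 or _b are one class to them, and where a whole thing is asked for, a point or a joint stands for the part that bears it (a point fixed in the world has none). Each returns a list of dicts, best first, with "confidence" (0 to 1); they miss things now and then, are a little off and sometimes report something else, mostly with a low value. They report only what shows in the picture. A call takes as long as a camera call.
- r.look_for(picture, name): "location" ([x, y, z] in mm, in world coordinates, good to about 4 mm: the middle of the surface that is visible of it).
The state is a dict: "time_s": time; "joint_pos": joint angles; "qd": joint speeds; "effort": joint torques, N m; "ee_pos": TCP position; "orientation": TCP orientation; "wrist_force": force on the tool from outside, world axes, zero at the start; "ft_torque": the same for the moment, N m; "opening": finger opening in mm; "gripper_force": force on a finger pad.
Only numpy, scipy, OpenCV 4.12 (cv2) and the standard library are available. Lean on these libraries where they do the work, as an engineer would, in place of code of your own. Each camera call takes 0.05 s, during which the arm holds its last target. There are 200 camera calls.

## Working session

There is one attempt and no reset: what is moved stays moved. The work goes in short steps, Python scripts to look and compute and a tool call to move; the robot and the scene stay as the last step left them, time stands still between calls to the robot, and variables do not carry over. Pictures are saved under pics/ and viewed, at most 10 in all, crops included, and the job is handed in when it is done.

Besides the shell and the picture viewer there is one more tool, called after "Call:" by a JSON object that holds its "fn" and its "kwargs". arm_command: Moves the arm, as the interface text tells. Its arguments: {"type":"object","properties":{"steps":{"type":"array","items":{"type":"array"}},"claw":{"type":"number"},"grip_force":{"type":"number"}},"required":["steps"]}

```bash
mkdir -p pics; python3 - <<'E'
from station import r
import cv2,numpy as np
s=r.observe(); print({k:np.round(v,3).tolist() for k,v in s.items()}, r.grip_depth)
for n in("scene","top"):
    p=r.snapshot(n); cv2.imwrite(f"pics/{n}0.png",p["frame"][:,:,::-1])
    print(n,np.round(p["xyz"],1),np.round(p["attitude"],4),p["K"].tolist(),p["k1"])
    for o in("press","press_coarse","press_fine","stand","full_punnet","sanitiser","lid_stack"):
        print(o,[(np.round(d["location"],1).tolist(),round(d["confidence"],2)) for d in r.look_for(p,o)[:2]])
E
```

```text
{'time_s': 0.0, 'joint_pos': [1.175, 0.522, -0.036, 1.6, 0.021, 1.021, -0.113], 'qd': [0.002, -0.001, -0.002, 0.0, -0.0, 0.001, 0.0], 'effort': [-0.0, -92.713, 1.98, -36.994, 0.018, 0.008, -0.0], 'ee_pos': [199.898, -591.836, 230.746], 'orientation': [-3.099, -0.509, 0.0], 'wrist_force': [0.451, 0.468, 0.219], 'ft_torque': [-0.032, -0.051, -0.001], 'gripper_force': 0.0, 'opening': 85.749} -18.700000000000003
scene [1129.2 -347.1  915.6] [-2.1468 -1.1938  0.4821] [[434.7471898645718, 0.0, 242.96630947944126], [0.0, 434.7471898645718, 189.80976265342343], [0.0, 0.0, 1.0]] 0.034218440285276985
press [([550.2, -65.0, 93.7], 0.73)]
press_coarse [([429.2, 318.2, 33.2], 0.69), ([548.3, -65.5, 96.1], 0.62)]
press_fine [([550.5, -65.9, 92.8], 0.64)]
stand [([572.0, -62.1, 96.3], 0.98), ([612.5, 356.9, 35.8], 0.49)]
full_punnet [([432.2, 319.2, 30.7], 0.91)]
sanitiser [([616.7, -339.1, 90.5], 0.89)]
lid_stack [([611.2, 358.4, 35.7], 0.69)]
top [ 361.4   13.8 1421.7] [-2.1379  2.1975 -0.1585] [[419.5965472661011, 0.0, 250.77372594913007], [0.0, 419.5965472661011, 193.7224673146991], [0.0, 0.0, 1.0]] -0.052052765826795605
press []
press_coarse [([500.8, -38.2, 94.3], 0.88), ([543.0, -10.8, 97.1], 0.66)]
press_fine [([501.6, -39.0, 97.9], 0.77)]
stand [([541.4, -15.9, 97.5], 0.95)]
full_punnet [([428.8, 316.1, 29.3], 0.85)]
sanitiser [([593.3, -330.0, 103.0], 0.75)]
lid_stack [([597.2, 362.1, 34.0], 0.85)]
```

```bash
python3 - <<'E'
import cv2,numpy as np
a=cv2.imread("pics/scene0.png");b=cv2.imread("pics/top0.png")
c=cv2.resize(a[100:300,120:390],None,fx=2.9,fy=2.9,interpolation=cv2.INTER_CUBIC);cv2.imwrite("pics/sc.png",c)
c=cv2.resize(b[60:260,130:400],None,fx=2.9,fy=2.9,interpolation=cv2.INTER_CUBIC);cv2.imwrite("pics/tc.png",c)
E
```

```text
(no output)
```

View pics/sc.png

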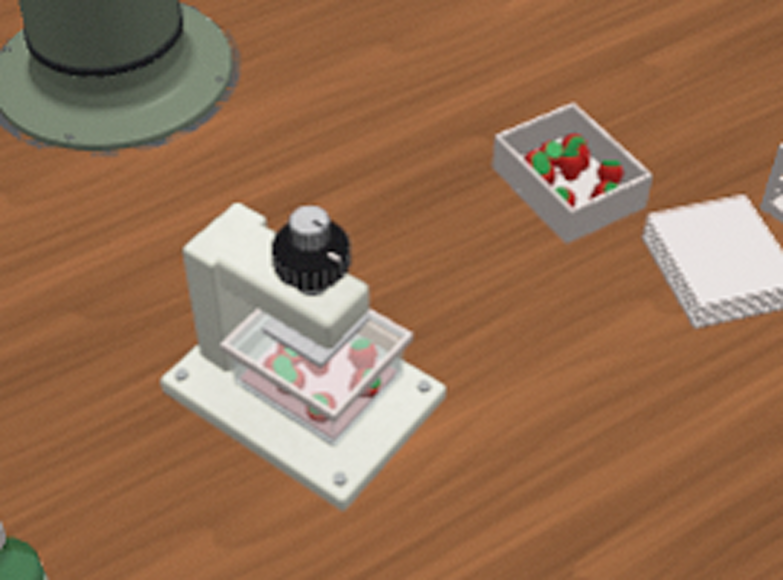

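View pics/tc.png

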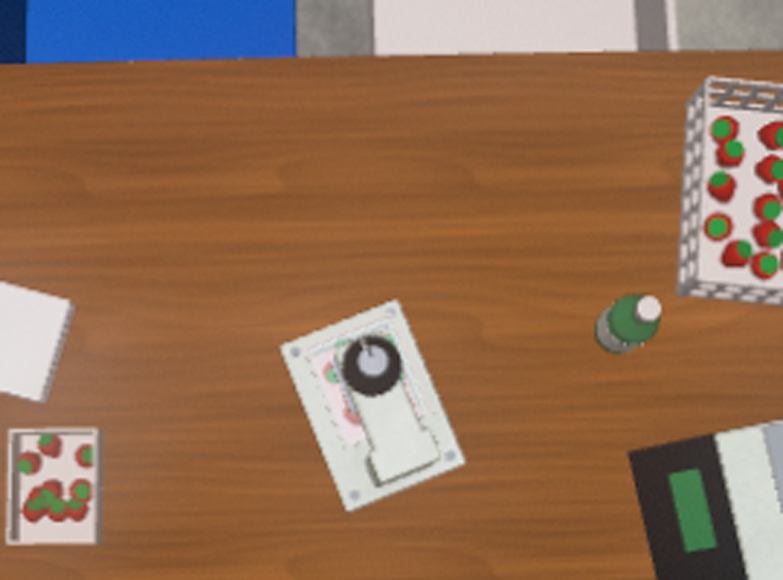

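The scene view shows the press centrally, with the knob top near (226,175) px. The top view has it at about (258,184), with the column pointing back towards the robot and slightly to the right. Nothing stands close around it.

```bash
cat > h.py <<'E'
from station import r
import cv2,numpy as np
from scipy.spatial.transform import Rotation as R
def ray(p,uv,z):
    k=p["k1"];K=p["K"]
    x=cv2.undistortPoints(np.array([[uv]],float),np.array(K),np.array([k,0,0,0.]))[0,0]
    d=R.from_rotvec(p["attitude"]).apply([x[0],x[1],1]);o=np.array(p["xyz"])
    return (o+d*(z-o[2])/d[2])
E
python3 - <<'E'
from h import *
ps=r.snapshot("scene");pt=r.snapshot("top")
S=lambda u,v:(120+(u+.5)/2.9-.5,100+(v+.5)/2.9-.5)
T=lambda u,v:(130+(u+.5)/2.9-.5,60+(v+.5)/2.9-.5)
f=lambda a:np.round(a,1).tolist()
print("fine scene",f(ray(ps,S(310,216),238)),"top",f(ray(pt,T(372,361),238)))
# dark wheel blob in top
g=pt["frame"].max(2);m=np.zeros_like(g);m[170:205,240:275]=(g[170:205,240:275]<70)
n,l,st,c=cv2.connectedComponentsWithStats(m);i=1+np.argmax(st[1:,4])
h=cv2.convexHull(np.argwhere(l==i)[:,::-1].astype(np.int32))
(cx,cy),rad=cv2.minEnclosingCircle(h);print("wheel top",cx,cy,rad,f(ray(pt,(cx,cy),208)),st[i])
for q in((398,300),(281,346),(348,511),(465,463)): print("base",f(ray(pt,T(*q),20)))
for q in((163,383),(343,507),(445,388)): print("base sc",f(ray(ps,S(*q),20)))
E
```

```text
fine scene [534.7, -35.2, 238.0] top [535.2, -36.1, 238.0]
wheel top 258.0 186.0 9.486932754516602 [534.1, -37.4, 208.0] [249 177  19  19 165]
base [638.7, -78.1, 20.0]
base [587.6, 60.2, 20.0]
base [394.1, -12.4, 20.0]
base [445.4, -149.1, 20.0]
base sc [454.0, -149.7, 20.0]
base sc [647.3, -79.6, 20.0]
base sc [591.7, 59.0, 20.0]
```

Call:
{"fn": "arm_command", "kwargs": {"steps": [[[4, -3.4, -6], [0, 0, 0]], [[9, -7.6, -6], [0, 0, 0]], [[14, -11.9, -6], [0, 0, 0]], [[18.5, -15.7, -6], [0, 0, 0]], [[23, -19.5, -6], [0, 0, 0]]], "claw": 0, "grip_force": 50}}

```text
time_s: 1.52
ee_pos: [350.5, -341.7, 291.6]
orientation: [3.099, 0.509, 0.001]
wrist_force: [2.1, -0.5, 0.1]
opening: 85.3
gripper_force: 0.0
```

Call:
{"fn": "arm_command", "kwargs": {"steps": [[[5, -4.2, 0], [0, 0, 0]], [[10, -8.5, 0], [0, 0, 0]], [[15, -12.7, 0], [0, 0, 0]], [[20, -17, 0], [0, 0, 0]], [[24, -20.3, 0], [0, 0, 0]]]}}

```text
time_s: 2.15
ee_pos: [511.9, -74.1, 291.6]
orientation: [3.1, 0.509, 0.001]
wrist_force: [0.8, -1.5, -0.5]
opening: 85.6
gripper_force: 0.0
```

```bash
python3 - <<'E'
from h import *
s=r.observe(); print({k:np.round(v,3).tolist() for k,v in s.items()})
E
```

```text
{'time_s': 2.15, 'joint_pos': [0.289, 0.299, -0.328, 1.794, 0.109, 1.065, -1.323], 'qd': [-0.774, 0.319, -0.215, -0.422, 0.167, 0.138, -1.021], 'effort': [7.899, -76.865, -2.955, -32.918, -0.847, -0.244, 3.282], 'ee_pos': [511.939, -74.09, 291.61], 'orientation': [3.1, 0.509, 0.001], 'wrist_force': [0.754, -1.487, -0.512], 'ft_torque': [-0.061, -0.026, 0.006], 'gripper_force': 0.0, 'opening': 85.615}
```

Call:
{"fn": "arm_command", "kwargs": {"steps": [[[1.5, -1.3, 0], [0, 0, -10]], [[2.5, -2.17, 0], [0, 0, -20]], [[2.5, -2.17, 0], [0, 0, -30]], [[2.5, -2.17, 0], [0, 0, -40]], [[2.5, -2.17, 0], [0, 0, -50]]]}}

```text
time_s: 2.78
ee_pos: [527.9, -47.3, 291.3]
orientation: [2.589, 1.779, 0.0]
wrist_force: [-0.3, -0.7, 0.3]
opening: 85.5
gripper_force: 0.0
```

Call:
{"fn": "arm_command", "kwargs": {"steps": [[[0, 0, 0], [0, 0, -10]], [[0, 0, 0], [0, 0, -20]], [[0, 0, 0], [0, 0, -30]], [[0, 0, 0], [0, 0, -40]], [[0, 0, 0], [0, 0, -50]]]}}

```text
time_s: 3.4
ee_pos: [527.8, -47.4, 291.3]
orientation: [1.595, 2.707, -0.0]
wrist_force: [0.3, -0.1, 0.4]
opening: 85.6
gripper_force: 0.0
```

Call:
{"fn": "arm_command", "kwargs": {"steps": [[[0, 0, 0], [0, 0, -10]], [[0, 0, 0], [0, 0, -20]], [[0, 0, 0], [0, 0, -30]], [[0, 0, 0], [0, 0, -40]], [[0, 0, 0], [0, 0, -50]]]}}

```text
time_s: 4.03
ee_pos: [527.9, -47.4, 291.4]
orientation: [0.302, 3.127, -0.0]
wrist_force: [0.5, -0.2, -0.6]
opening: 85.6
gripper_force: 0.0
```

Call:
{"fn": "arm_command", "kwargs": {"steps": [[[0, 0, 0], [0, 0, -10]], [[0, 0, 0], [0, 0, -20]], [[0, 0, 0], [0, 0, -30]], [[0, 0, 0], [0, 0, -30]], [[0, 0, 0], [0, 0, -30]]]}}

```text
time_s: 4.65
ee_pos: [527.8, -47.5, 291.3]
orientation: [0.503, -3.101, 0.0]
wrist_force: [0.5, 0.3, -0.0]
opening: 85.2
gripper_force: 0.0
```

```bash
python3 - <<'E'
from h import *
s=r.observe(); print({k:np.round(s[k],3).tolist() for k in("joint_pos","ft_torque","ee_pos","orientation")})
p=r.snapshot("scene");cv2.imwrite("pics/a.png",cv2.resize(p["frame"][110:250,150:330,::-1],None,fx=4,fy=4,interpolation=cv2.INTER_CUBIC))
t=s["ee_pos"]; print(t)
E
```

```text
{'joint_pos': [0.7, 0.452, -0.987, 1.741, 0.407, 1.17, 1.488], 'ft_torque': [0.003, 0.008, 0.03], 'ee_pos': [527.844, -47.457, 291.278], 'orientation': [0.503, -3.101, 0.0]}
[527.84438216 -47.45655691 291.27823569]
```

View pics/a.png

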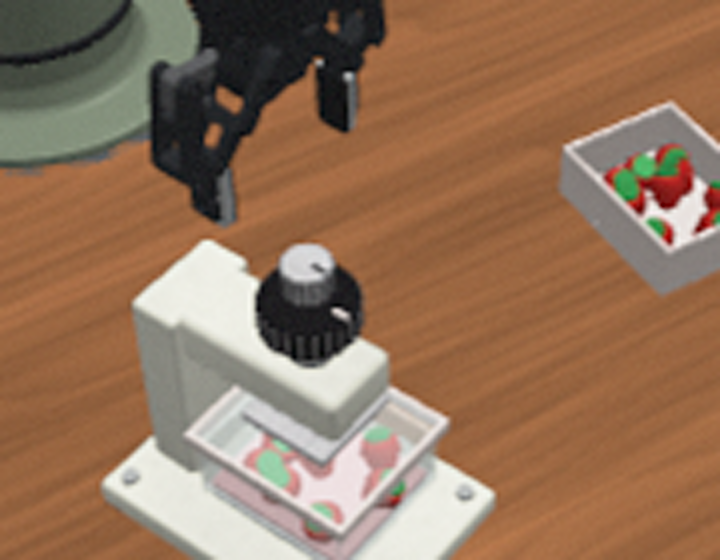

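The fingers are open above the press, about 13 mm short of its axis. The knob top sits at (305,262) in the crop and nothing is disturbed. I'll shift over and descend.

Call:
{"fn": "arm_command", "kwargs": {"steps": [[[-1.0, 0.86, 0], [0, 0, 0]], [[-1.0, 0.86, 0], [0, 0, 0]], [[-1.0, 0.86, 2], [0, 0, 0]], [[-1.0, 0.86, 3], [0, 0, 0]], [[-1.0, 0.86, 3], [0, 0, 0]]]}}

```text
time_s: 5.32
ee_pos: [534.4, -35.9, 260.9]
orientation: [0.509, -3.099, -0.001]
wrist_force: [0.4, -0.6, 0.6]
opening: 85.6
gripper_force: 0.0
```

```bash
python3 - <<'E'
from h import *
s=r.observe(); print({k:np.round(s[k],3).tolist() for k in("joint_pos","ft_torque","ee_pos","orientation")})
E
```

```text
{'joint_pos': [0.654, 0.494, -0.966, 1.767, 0.448, 1.121, 1.439], 'ft_torque': [-0.016, 0.005, 0.003], 'ee_pos': [534.378, -35.897, 260.887], 'orientation': [0.509, -3.099, -0.001]}
```

Go down 83 mm, then close at 40 N.

Call:
{"fn": "arm_command", "kwargs": {"steps": [[[0, 0, 2], [0, 0, 0]], [[0, 0, 4], [0, 0, 0]], [[0, 0, 6], [0, 0, 0]], [[0, 0, 7.5], [0, 0, 0]], [[0, 0, 8.2], [0, 0, 0]]]}}

```text
time_s: 5.95
ee_pos: [534.3, -35.9, 178.2]
orientation: [0.51, -3.099, -0.001]
wrist_force: [0.1, -0.6, 0.6]
opening: 85.7
gripper_force: 0.0
```

Call:
{"fn": "arm_command", "kwargs": {"steps": [[[0, 0, 0], [0, 0, 0]], [[0, 0, 0], [0, 0, 0]], [[0, 0, 0], [0, 0, 0]], [[0, 0, 0], [0, 0, 0]], [[0, 0, 0], [0, 0, 0]]], "claw": 0.45, "grip_force": 45}}

```text
time_s: 6.58
ee_pos: [535.5, -37.8, 180.3]
orientation: [-0.507, 3.099, -0.004]
wrist_force: [2.3, -11.1, 5.8]
opening: 58.7
gripper_force: 47.1
```

```bash
python3 - <<'E'
from h import *
s=r.observe(); print({k:np.round(s[k],3).tolist() for k in("joint_pos","ft_torque","wrist_force","ee_pos","orientation")})
p=r.snapshot("scene");cv2.imwrite("pics/b.png",cv2.resize(p["frame"][110:250,150:330,::-1],None,fx=4,fy=4,interpolation=cv2.INTER_CUBIC))
E
```

```text
{'joint_pos': [0.6, 0.587, -0.899, 1.854, 0.556, 0.972, 1.35], 'ft_torque': [-2.1, -0.508, 0.084], 'wrist_force': [2.314, -11.145, 5.787], 'ee_pos': [535.544, -37.763, 180.338], 'orientation': [-0.507, 3.099, -0.004]}
```

View pics/b.png

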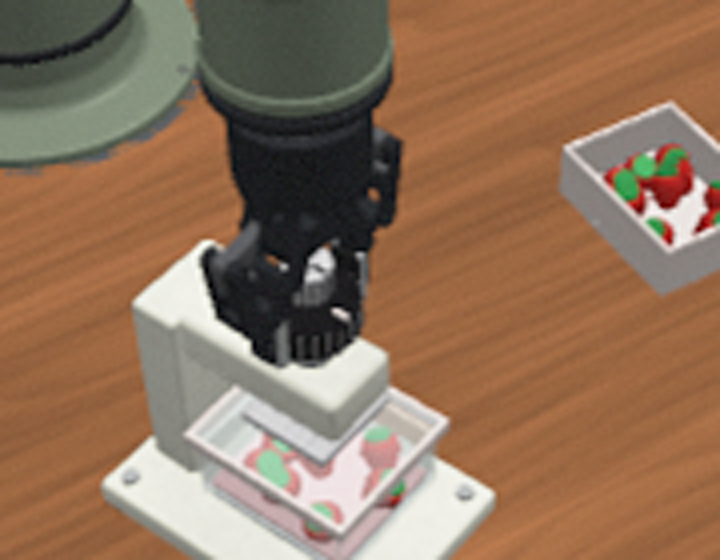

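Fingers are on the wheel's rim with the inner knob between them. The tool is about 2.5 mm off along its y, so I'll recentre and make the free turn.

Call:
{"fn": "arm_command", "kwargs": {"steps": [[[0, -0.25, 0], [0, 0, 0]], [[0, -0.25, 0], [0, 0, 7]], [[0, -0.25, 0], [0, 0, 14]], [[0, -0.25, 0], [0, 0, 20]], [[0, -0.25, 0], [0, 0, 24]]]}}

```text
time_s: 7.25
ee_pos: [535.8, -38.4, 180.3]
orientation: [0.15, 3.136, -0.001]
wrist_force: [-1.5, -0.9, 6.9]
opening: 58.9
gripper_force: 47.2
```

```bash
cat >> h.py <<'E'
def o():
    s=r.observe(); x=R.from_rotvec(s["orientation"]).apply([1,0,0])
    print(s["time_s"],"yaw_cw",round(-np.degrees(np.arctan2(x[1],x[0])),2),"T",np.round(s["ft_torque"],3),"F",np.round(s["wrist_force"],1),"p",np.round(s["ee_pos"],1),"q7",round(s["joint_pos"][6],2),"e7",round(s["effort"][6],3),"op",round(s["opening"],1),round(s["gripper_force"],1))
E
cat > o.py <<'E'
from h import *
o()
E
python3 o.py
```

```text
7.25 yaw_cw -174.53 T [-0.185  0.426  0.631] F [-1.5 -0.9  6.9] p [535.8 -38.4 180.3] q7 0.99 e7 0.533 op 58.9 47.2
```

Call:
{"fn": "arm_command", "kwargs": {"steps": [[[0, 0, 0], [0, 0, 5]], [[0, 0, 0], [0, 0, 8]], [[0, 0, 0], [0, 0, 11]], [[0, 0, 0], [0, 0, 12]]]}}

```text
time_s: 7.75
ee_pos: [535.8, -38.4, 180.3]
orientation: [0.474, 3.104, -0.001]
wrist_force: [-2.4, -2.8, 7.5]
opening: 59.1
gripper_force: 47.2
```

```bash
python3 o.py
```

```text
7.75 yaw_cw -162.62 T [-0.311  0.381  0.623] F [-2.4 -2.8  7.5] p [535.8 -38.4 180.3] q7 0.81 e7 -0.641 op 59.1 47.2
```

Call:
{"fn": "arm_command", "kwargs": {"steps": [[[0, 0, 0], [0, 0, 2]], [[0, 0, 0], [0, 0, 3]], [[0, 0, 0], [0, 0, 4]]]}}

```text
time_s: 8.12
ee_pos: [535.8, -38.5, 180.3]
orientation: [0.582, 3.086, -0.001]
wrist_force: [-1.2, -2.4, 7.0]
opening: 58.8
gripper_force: 47.2
```

```bash
python3 o.py
```

```text
8.125 yaw_cw -158.65 T [-0.363  0.438  0.617] F [-1.2 -2.4  7. ] p [535.8 -38.5 180.3] q7 0.75 e7 -0.198 op 58.8 47.2
```

Call:
{"fn": "arm_command", "kwargs": {"steps": [[[0, 0, 0], [0, 0, 2]], [[0, 0, 0], [0, 0, 3]], [[0, 0, 0], [0, 0, 4]]]}}

```text
time_s: 8.5
ee_pos: [535.9, -38.5, 180.3]
orientation: [0.689, 3.063, -0.001]
wrist_force: [-1.8, -2.0, 6.7]
opening: 59.0
gripper_force: 47.2
```

```bash
python3 o.py
```

```text
8.5 yaw_cw -154.65 T [-0.42   0.413  0.555] F [-1.8 -2.   6.7] p [535.9 -38.5 180.3] q7 0.69 e7 -0.198 op 59.0 47.2
```

Call:
{"fn": "arm_command", "kwargs": {"steps": [[[0, 0, 0], [0, 0, 2]], [[0, 0, 0], [0, 0, 3]], [[0, 0, 0], [0, 0, 4]]]}}

```text
time_s: 8.88
ee_pos: [535.8, -38.6, 180.3]
orientation: [0.795, 3.038, -0.001]
wrist_force: [-2.1, -2.0, 8.0]
opening: 58.9
gripper_force: 47.2
```

```bash
python3 o.py
```

```text
8.875 yaw_cw -150.65 T [-0.388  0.405  0.581] F [-2.1 -2.   8. ] p [535.8 -38.6 180.3] q7 0.63 e7 -0.198 op 58.9 47.2
```

```bash
cat > o.py <<'E'
from h import *
T=[r.observe()["ft_torque"][2]]
for _ in range(4):
    r.snapshot("top"); T.append(r.observe()["ft_torque"][2])
o(); print("Tz",np.round(T,3),"mean",np.mean(T).round(3))
E
python3 o.py
```

```text
9.075 yaw_cw -150.68 T [-0.407  0.424  0.449] F [-2.4 -2.4  7. ] p [535.8 -38.6 180.3] q7 0.63 e7 -0.486 op 58.9 47.3
Tz [0.581 0.561 0.502 0.482 0.449] mean 0.515
```

Call:
{"fn": "arm_command", "kwargs": {"steps": [[[0, 0, 0], [0, 0, 2]], [[0, 0, 0], [0, 0, 3]], [[0, 0, 0], [0, 0, 4]]]}}

```text
time_s: 9.45
ee_pos: [535.8, -38.6, 180.3]
orientation: [0.901, 3.008, -0.001]
wrist_force: [-2.9, -1.5, 6.7]
opening: 58.7
gripper_force: 47.3
```

```bash
python3 o.py
```

```text
9.65 yaw_cw -146.68 T [-0.371  0.44   0.439] F [-2.3 -2.5  7.2] p [535.8 -38.6 180.3] q7 0.57 e7 -0.468 op 59.1 47.3
Tz [0.655 0.55  0.532 0.477 0.439] mean 0.531
```

Call:
{"fn": "arm_command", "kwargs": {"steps": [[[0, 0, 0], [0, 0, 2]], [[0, 0, 0], [0, 0, 3]], [[0, 0, 0], [0, 0, 4]]]}}

```text
time_s: 10.02
ee_pos: [535.8, -38.6, 180.3]
orientation: [1.005, 2.975, -0.0]
wrist_force: [-2.7, -3.3, 7.0]
opening: 59.1
gripper_force: 47.3
```

```bash
python3 o.py
```

```text
10.225 yaw_cw -142.68 T [-0.503  0.451  0.458] F [-2.2 -2.4  6.1] p [535.8 -38.6 180.3] q7 0.51 e7 -0.468 op 59.0 47.3
Tz [0.582 0.58  0.441 0.381 0.458] mean 0.488
```

Call:
{"fn": "arm_command", "kwargs": {"steps": [[[0, 0, 0], [0, 0, 2]], [[0, 0, 0], [0, 0, 3]], [[0, 0, 0], [0, 0, 4]]]}}

```text
time_s: 10.6
ee_pos: [535.8, -38.6, 180.3]
orientation: [1.109, 2.938, -0.0]
wrist_force: [-2.0, -3.3, 7.1]
opening: 58.9
gripper_force: 47.3
```

```bash
python3 o.py
```

```text
10.8 yaw_cw -138.67 T [-0.517  0.466  0.438] F [-1.3 -3.   6.1] p [535.8 -38.6 180.3] q7 0.45 e7 -0.468 op 58.8 47.3
Tz [0.604 0.574 0.469 0.427 0.438] mean 0.503
```

Call:
{"fn": "arm_command", "kwargs": {"steps": [[[0, 0, 0], [0, 0, 2]], [[0, 0, 0], [0, 0, 3]], [[0, 0, 0], [0, 0, 4]]]}}

```text
time_s: 11.18
ee_pos: [535.8, -38.7, 180.3]
orientation: [1.21, 2.897, -0.0]
wrist_force: [-3.3, -2.8, 7.0]
opening: 58.8
gripper_force: 47.3
```

```bash
python3 o.py
```

```text
11.375 yaw_cw -134.67 T [-0.532  0.395  0.479] F [-2.8 -2.6  7. ] p [535.8 -38.7 180.3] q7 0.39 e7 -0.468 op 59.2 47.3
Tz [0.601 0.555 0.49  0.427 0.479] mean 0.51
```

Call:
{"fn": "arm_command", "kwargs": {"steps": [[[0, 0, 0], [0, 0, 2]], [[0, 0, 0], [0, 0, 3]], [[0, 0, 0], [0, 0, 4]]]}}

```text
time_s: 11.75
ee_pos: [535.7, -38.7, 180.3]
orientation: [1.311, 2.853, -0.0]
wrist_force: [-2.1, -3.4, 7.1]
opening: 58.7
gripper_force: 47.3
```

```bash
python3 o.py
```

```text
11.95 yaw_cw -130.67 T [-0.582  0.536  0.355] F [-2.6 -3.4  7.3] p [535.8 -38.7 180.3] q7 0.33 e7 -0.468 op 59.0 47.3
Tz [0.553 0.566 0.418 0.431 0.355] mean 0.465
```

Call:
{"fn": "arm_command", "kwargs": {"steps": [[[0, 0, 0], [0, 0, 2]], [[0, 0, 0], [0, 0, 3]], [[0, 0, 0], [0, 0, 4]]]}}

```text
time_s: 12.32
ee_pos: [535.8, -38.7, 180.3]
orientation: [1.41, 2.806, -0.0]
wrist_force: [-2.7, -4.0, 6.6]
opening: 58.8
gripper_force: 47.3
```

```bash
python3 o.py
```

```text
12.525 yaw_cw -126.67 T [-0.565  0.529  0.402] F [-2.  -3.6  7.7] p [535.7 -38.7 180.3] q7 0.27 e7 -0.468 op 59.0 47.3
Tz [0.588 0.573 0.409 0.446 0.402] mean 0.484
```

Call:
{"fn": "arm_command", "kwargs": {"steps": [[[0, 0, 0], [0, 0, 2]], [[0, 0, 0], [0, 0, 3]], [[0, 0, 0], [0, 0, 4]]]}}

```text
time_s: 12.9
ee_pos: [535.7, -38.7, 180.3]
orientation: [1.507, 2.755, -0.0]
wrist_force: [-3.1, -2.8, 7.5]
opening: 58.7
gripper_force: 47.3
```

```bash
python3 o.py
```

```text
13.1 yaw_cw -122.67 T [-0.632  0.571  0.505] F [-2.7 -3.7  7.1] p [535.7 -38.7 180.3] q7 0.21 e7 -0.468 op 58.6 47.3
Tz [0.571 0.56  0.481 0.426 0.505] mean 0.509
```

Call:
{"fn": "arm_command", "kwargs": {"steps": [[[0, 0, 0], [0, 0, 2]], [[0, 0, 0], [0, 0, 3]], [[0, 0, 0], [0, 0, 4]]]}}

```text
time_s: 13.48
ee_pos: [535.7, -38.8, 180.3]
orientation: [1.602, 2.701, -0.0]
wrist_force: [-3.5, -3.1, 7.4]
opening: 58.8
gripper_force: 47.3
```

```bash
python3 o.py
```

```text
13.675 yaw_cw -118.67 T [-0.651  0.553  0.468] F [-2.7 -3.8  7. ] p [535.7 -38.7 180.3] q7 0.15 e7 -0.468 op 58.9 47.3
Tz [0.576 0.571 0.466 0.408 0.468] mean 0.498
```

Call:
{"fn": "arm_command", "kwargs": {"steps": [[[0, 0, 0], [0, 0, 2]], [[0, 0, 0], [0, 0, 3]], [[0, 0, 0], [0, 0, 4]]]}}

```text
time_s: 14.05
ee_pos: [535.7, -38.8, 180.3]
orientation: [1.695, 2.643, -0.0]
wrist_force: [-2.9, -3.2, 7.6]
opening: 58.7
gripper_force: 47.3
```

```bash
python3 o.py; python3 - <<'E'
from h import *
p=r.snapshot("scene");cv2.imwrite("pics/c.png",cv2.resize(p["frame"][150:250,150:290,::-1],None,fx=5,fy=5,interpolation=cv2.INTER_CUBIC))
E
```

```text
14.25 yaw_cw -114.67 T [-0.732  0.593  0.466] F [-3.  -3.2  8.2] p [535.7 -38.8 180.3] q7 0.09 e7 -0.468 op 58.7 47.4
Tz [0.563 0.53  0.493 0.489 0.466] mean 0.508
```

View pics/c.png

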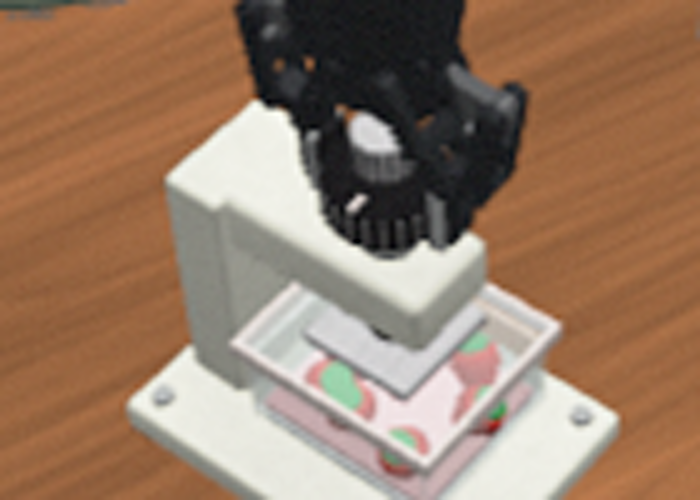

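The wheel turns with the fingers: its index bar is now at (356,203) in the crop. The plate, with its front corner at about (405,392), is near the lid but shows no torque rise yet. Continuing.

Call:
{"fn": "arm_command", "kwargs": {"steps": [[[0, 0, 0], [0, 0, 2]], [[0, 0, 0], [0, 0, 3]], [[0, 0, 0], [0, 0, 4]]]}}

```text
time_s: 14.68
ee_pos: [535.7, -38.8, 180.3]
orientation: [1.786, 2.582, -0.0]
wrist_force: [-3.9, -3.6, 7.5]
opening: 58.9
gripper_force: 47.3
```

```bash
python3 o.py
```

```text
14.875 yaw_cw -110.67 T [-0.68   0.592  0.43 ] F [-3.8 -3.6  7. ] p [535.6 -38.8 180.3] q7 0.03 e7 -0.468 op 58.8 47.4
Tz [0.556 0.568 0.473 0.435 0.43 ] mean 0.492
```

Call:
{"fn": "arm_command", "kwargs": {"steps": [[[0, 0, 0], [0, 0, 2]], [[0, 0, 0], [0, 0, 3]], [[0, 0, 0], [0, 0, 4]]]}}

```text
time_s: 15.25
ee_pos: [535.6, -38.8, 180.3]
orientation: [1.876, 2.518, -0.0]
wrist_force: [-2.4, -3.6, 7.3]
opening: 58.9
gripper_force: 47.3
```

```bash
python3 o.py
```

```text
15.45 yaw_cw -106.68 T [-0.755  0.676  0.487] F [-4.8 -4.7  8.3] p [535.6 -38.8 180.3] q7 -0.03 e7 -0.468 op 59.2 47.4
Tz [0.554 0.535 0.502 0.504 0.487] mean 0.516
```

Call:
{"fn": "arm_command", "kwargs": {"steps": [[[0, 0, 0], [0, 0, 2]], [[0, 0, 0], [0, 0, 3]], [[0, 0, 0], [0, 0, 4]]]}}

```text
time_s: 15.82
ee_pos: [535.6, -38.8, 180.3]
orientation: [1.962, 2.452, -0.0]
wrist_force: [-3.4, -3.7, 8.7]
opening: 59.0
gripper_force: 47.4
```

```bash
python3 o.py
```

```text
16.025 yaw_cw -102.67 T [-0.809  0.751  0.442] F [-3.7 -3.9  8.4] p [535.6 -38.8 180.3] q7 -0.09 e7 -0.483 op 59.0 47.4
Tz [0.621 0.581 0.462 0.437 0.442] mean 0.508
```

Call:
{"fn": "arm_command", "kwargs": {"steps": [[[0, 0, 0], [0, 0, 2]], [[0, 0, 0], [0, 0, 3]], [[0, 0, 0], [0, 0, 4]]]}}

```text
time_s: 16.4
ee_pos: [535.6, -38.9, 180.3]
orientation: [2.047, 2.382, -0.0]
wrist_force: [-4.5, -3.5, 8.2]
opening: 58.6
gripper_force: 47.5
```

```bash
python3 o.py
```

```text
16.6 yaw_cw -98.68 T [-0.845  0.74   0.492] F [-3.8 -3.5  8.2] p [535.6 -38.8 180.3] q7 -0.15 e7 -0.554 op 58.9 47.5
Tz [0.743 0.651 0.622 0.56  0.492] mean 0.614
```

Both the torque mean and the joint-7 effort rose at about 1.73 rad, so the plate is resting on the lid. Release the wheel.

Call:
{"fn": "arm_command", "kwargs": {"steps": [[[0, 0, 0], [0, 0, 0]], [[0, 0, 0], [0, 0, 0]], [[0, 0, 0], [0, 0, 0]], [[0, 0, 0], [0, 0, 0]]], "claw": 0}}

```text
time_s: 17.1
ee_pos: [535.4, -38.3, 179.3]
orientation: [-2.047, -2.383, -0.0]
wrist_force: [0.3, -0.0, 0.5]
opening: 85.6
gripper_force: 0.0
```

```bash
python3 -c "
from h import *
o()"
```

```text
17.1 yaw_cw -98.67 T [ 0.024 -0.035 -0.027] F [ 0.3 -0.   0.5] p [535.4 -38.3 179.3] q7 -0.15 e7 0.0 op 85.6 0.0
```

Call:
{"fn": "arm_command", "kwargs": {"steps": [[[0, 0, -2], [0, 0, 0]], [[0, 0, -3.7], [0, 0, 0]], [[0, 0, -3.7], [0, 0, -10]], [[0, 0, -3.7], [0, 0, -20]], [[0, 0, -3.7], [0, 0, -30]]]}}

```text
time_s: 17.73
ee_pos: [535.5, -38.4, 216.8]
orientation: [1.353, 2.835, 0.0]
wrist_force: [-0.4, -0.1, -0.5]
opening: 85.5
gripper_force: 0.0
```

Call:
{"fn": "arm_command", "kwargs": {"steps": [[[0, 0, 0], [0, 0, -10]], [[0, 0, 0], [0, 0, -20]], [[0, 0, 0], [0, 0, -30]], [[0, 0, 0], [0, 0, -40]], [[0, 0, 0], [0, 0, -50]]]}}

```text
time_s: 18.35
ee_pos: [535.5, -38.5, 216.7]
orientation: [0.028, 3.141, -0.0]
wrist_force: [-0.9, -0.3, -0.0]
opening: 85.3
gripper_force: 0.0
```

Call:
{"fn": "arm_command", "kwargs": {"steps": [[[0, 0, 0], [0, 0, -10]], [[0, 0, 0], [0, 0, -20]], [[0, 0, 0], [0, 0, -20]]]}}

```text
time_s: 18.73
ee_pos: [535.4, -38.5, 216.4]
orientation: [-0.507, 3.1, 0.001]
wrist_force: [-0.4, -0.4, 0.8]
opening: 85.5
gripper_force: 0.0
```

```bash
python3 - <<'E'
from h import *
o()
p=r.snapshot("scene");cv2.imwrite("pics/d.png",cv2.resize(p["frame"][130:250,150:310,::-1],None,fx=5,fy=5,interpolation=cv2.INTER_CUBIC))
E
```

```text
18.725 yaw_cw 161.41 T [-0.02  -0.01  -0.028] F [-0.4 -0.4  0.8] p [535.4 -38.5 216.4] q7 1.41 e7 2.92 op 85.5 0.0
```

View pics/d.png

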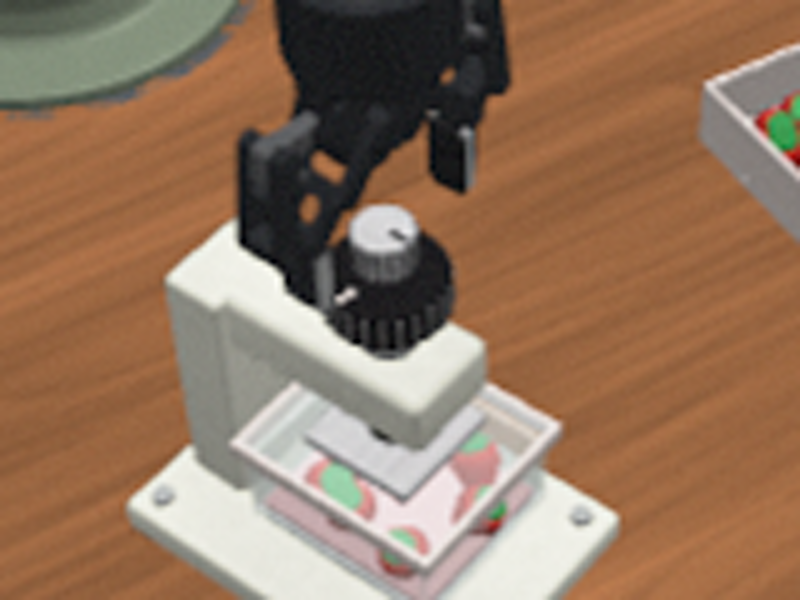

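The fingers straddle the inner knob at (383,230) in the crop, and the wheel's index bar stays put. Grip the fine knob at 75 N.

Call:
{"fn": "arm_command", "kwargs": {"steps": [[[0, 0, 0], [0, 0, 0]], [[0, 0, 0], [0, 0, 0]], [[0, 0, 0], [0, 0, 0]], [[0, 0, 0], [0, 0, 0]], [[0, 0, 0], [0, 0, 0]]], "claw": 0.8, "grip_force": 75}}

```text
time_s: 19.4
ee_pos: [535.5, -38.5, 216.7]
orientation: [-0.508, 3.1, -0.001]
wrist_force: [-2.3, -1.3, 8.0]
opening: 27.6
gripper_force: 73.4
```

```bash
python3 -c "
from h import *
o()"
```

```text
19.4 yaw_cw 161.37 T [-0.288  0.46  -0.007] F [-2.3 -1.3  8. ] p [535.5 -38.5 216.7] q7 1.41 e7 0.009 op 27.6 73.4
```

Call:
{"fn": "arm_command", "kwargs": {"steps": [[[0, 0, 0], [0, 0, 4]], [[0, 0, 0], [0, 0, 12]], [[0, 0, 0], [0, 0, 20]], [[0, 0, 0], [0, 0, 28]], [[0, 0, 0], [0, 0, 34]]]}}

```text
time_s: 20.02
ee_pos: [535.5, -38.6, 216.7]
orientation: [0.426, 3.112, -0.001]
wrist_force: [-2.6, -2.2, 5.9]
opening: 27.7
gripper_force: 73.5
```

Call:
{"fn": "arm_command", "kwargs": {"steps": [[[0, 0, 0], [0, 0, 2]], [[0, 0, 0], [0, 0, 3]], [[0, 0, 0], [0, 0, 4]]]}}

```text
time_s: 20.4
ee_pos: [535.5, -38.6, 216.7]
orientation: [0.529, 3.096, -0.001]
wrist_force: [-2.4, -2.8, 7.6]
opening: 27.9
gripper_force: 73.7
```

```bash
python3 o.py
```

```text
20.6 yaw_cw -160.64 T [-0.54   0.411  0.129] F [-2.6 -2.8  7.2] p [535.5 -38.6 216.7] q7 0.83 e7 -0.178 op 27.8 73.7
Tz [0.299 0.292 0.175 0.141 0.129] mean 0.207
```

Call:
{"fn": "arm_command", "kwargs": {"steps": [[[0, 0, 0], [0, 0, 6]], [[0, 0, 0], [0, 0, 14]], [[0, 0, 0], [0, 0, 22]], [[0, 0, 0], [0, 0, 29]], [[0, 0, 0], [0, 0, 34]]]}}

```text
time_s: 21.22
ee_pos: [535.4, -38.7, 216.7]
orientation: [1.415, 2.804, -0.001]
wrist_force: [-1.9, -2.8, 5.5]
opening: 27.7
gripper_force: 73.6
```

Call:
{"fn": "arm_command", "kwargs": {"steps": [[[0, 0, 0], [0, 0, 2]], [[0, 0, 0], [0, 0, 3]], [[0, 0, 0], [0, 0, 4]]]}}

```text
time_s: 21.6
ee_pos: [535.4, -38.7, 216.7]
orientation: [1.508, 2.755, -0.001]
wrist_force: [-3.1, -3.0, 7.5]
opening: 27.6
gripper_force: 73.6
```

```bash
python3 o.py
```

```text
21.8 yaw_cw -122.63 T [-0.626  0.567  0.143] F [-2.2 -2.   7.5] p [535.4 -38.7 216.7] q7 0.25 e7 -0.17 op 27.3 73.8
Tz [0.299 0.267 0.172 0.116 0.143] mean 0.199
```

Call:
{"fn": "arm_command", "kwargs": {"steps": [[[0, 0, 0], [0, 0, 2]], [[0, 0, 0], [0, 0, 3]], [[0, 0, 0], [0, 0, 4]]]}}

```text
time_s: 22.18
ee_pos: [535.4, -38.7, 216.7]
orientation: [1.603, 2.701, -0.001]
wrist_force: [-3.0, -3.5, 7.5]
opening: 27.1
gripper_force: 73.8
```

```bash
python3 o.py
```

```text
22.375 yaw_cw -118.62 T [-0.68   0.579  0.146] F [-2.1 -3.8  7.2] p [535.4 -38.7 216.7] q7 0.19 e7 -0.166 op 27.5 73.8
Tz [0.286 0.24  0.198 0.129 0.146] mean 0.2
```

Call:
{"fn": "arm_command", "kwargs": {"steps": [[[0, 0, 0], [0, 0, 2]], [[0, 0, 0], [0, 0, 3]], [[0, 0, 0], [0, 0, 4]]]}}

```text
time_s: 22.75
ee_pos: [535.4, -38.7, 216.7]
orientation: [1.697, 2.643, -0.001]
wrist_force: [-2.5, -3.0, 6.8]
opening: 27.5
gripper_force: 73.8
```

```bash
python3 o.py
```

```text
22.95 yaw_cw -114.63 T [-0.64   0.589  0.148] F [-3.7 -3.4  7.8] p [535.4 -38.7 216.7] q7 0.13 e7 -0.166 op 28.2 73.8
Tz [0.311 0.242 0.155 0.121 0.148] mean 0.195
```

Call:
{"fn": "arm_command", "kwargs": {"steps": [[[0, 0, 0], [0, 0, 2]], [[0, 0, 0], [0, 0, 3]], [[0, 0, 0], [0, 0, 4]]]}}

```text
time_s: 23.32
ee_pos: [535.4, -38.8, 216.7]
orientation: [1.788, 2.582, -0.001]
wrist_force: [-1.7, -2.6, 7.3]
opening: 27.3
gripper_force: 73.8
```

```bash
python3 o.py
```

```text
23.525 yaw_cw -110.63 T [-0.674  0.647  0.143] F [-3.1 -1.7  6.4] p [535.3 -38.8 216.7] q7 0.07 e7 -0.166 op 27.5 73.8
Tz [0.408 0.299 0.089 0.166 0.143] mean 0.221
```

Call:
{"fn": "arm_command", "kwargs": {"steps": [[[0, 0, 0], [0, 0, 2]], [[0, 0, 0], [0, 0, 3]], [[0, 0, 0], [0, 0, 4]]]}}

```text
time_s: 23.9
ee_pos: [535.4, -38.7, 216.7]
orientation: [1.877, 2.518, -0.001]
wrist_force: [-3.1, -3.6, 7.8]
opening: 27.9
gripper_force: 73.8
```

```bash
python3 o.py
```

```text
24.1 yaw_cw -106.63 T [-0.66   0.625  0.182] F [-3.  -2.6  7. ] p [535.3 -38.8 216.6] q7 0.0 e7 -0.166 op 27.6 73.8
Tz [0.315 0.233 0.176 0.186 0.182] mean 0.219
```

Call:
{"fn": "arm_command", "kwargs": {"steps": [[[0, 0, 0], [0, 0, 2]], [[0, 0, 0], [0, 0, 3]], [[0, 0, 0], [0, 0, 4]]]}}

```text
time_s: 24.48
ee_pos: [535.3, -38.8, 216.7]
orientation: [1.964, 2.451, -0.001]
wrist_force: [-3.6, -2.6, 7.4]
opening: 28.0
gripper_force: 73.8
```

```bash
python3 o.py
```

```text
24.675 yaw_cw -102.62 T [-0.623  0.705  0.208] F [-3.3 -3.3  7.3] p [535.3 -38.8 216.7] q7 -0.06 e7 -0.166 op 27.5 73.8
Tz [0.27  0.206 0.193 0.158 0.208] mean 0.207
```

Call:
{"fn": "arm_command", "kwargs": {"steps": [[[0, 0, 0], [0, 0, 2]], [[0, 0, 0], [0, 0, 3]], [[0, 0, 0], [0, 0, 4]]]}}

```text
time_s: 25.05
ee_pos: [535.3, -38.8, 216.6]
orientation: [2.048, 2.381, -0.001]
wrist_force: [-3.5, -4.1, 8.1]
opening: 27.6
gripper_force: 73.8
```

```bash
python3 o.py
```

```text
25.25 yaw_cw -98.63 T [-0.651  0.729  0.084] F [-3.4 -3.3  7.7] p [535.3 -38.8 216.7] q7 -0.12 e7 -0.166 op 27.5 73.8
Tz [0.35  0.29  0.169 0.14  0.084] mean 0.206
```

Call:
{"fn": "arm_command", "kwargs": {"steps": [[[0, 0, 0], [0, 0, 2]], [[0, 0, 0], [0, 0, 3]], [[0, 0, 0], [0, 0, 4]]]}}

```text
time_s: 25.62
ee_pos: [535.3, -38.8, 216.7]
orientation: [2.13, 2.309, -0.001]
wrist_force: [-2.8, -4.0, 7.6]
opening: 27.6
gripper_force: 73.8
```

```bash
python3 o.py
```

```text
25.825 yaw_cw -94.63 T [-0.644  0.763  0.166] F [-3.1 -3.5  7.9] p [535.3 -38.8 216.7] q7 -0.18 e7 -0.166 op 28.1 73.8
Tz [0.305 0.226 0.169 0.136 0.166] mean 0.201
```

Call:
{"fn": "arm_command", "kwargs": {"steps": [[[0, 0, 0], [0, 0, 2]], [[0, 0, 0], [0, 0, 3]], [[0, 0, 0], [0, 0, 4]]]}}

```text
time_s: 26.2
ee_pos: [535.3, -38.8, 216.7]
orientation: [2.209, 2.233, -0.001]
wrist_force: [-3.7, -2.5, 7.9]
opening: 27.5
gripper_force: 73.8
```

```bash
python3 o.py; python3 - <<'E'
from h import *
p=r.snapshot("scene");cv2.imwrite("pics/e.png",cv2.resize(p["frame"][150:250,150:290,::-1],None,fx=5,fy=5,interpolation=cv2.INTER_CUBIC))
E
```

```text
26.4 yaw_cw -90.62 T [-0.665  0.782  0.104] F [-3.4 -3.4  8.3] p [535.3 -38.8 216.7] q7 -0.24 e7 -0.166 op 27.5 73.8
Tz [0.327 0.256 0.13  0.125 0.104] mean 0.188
```

View pics/e.png

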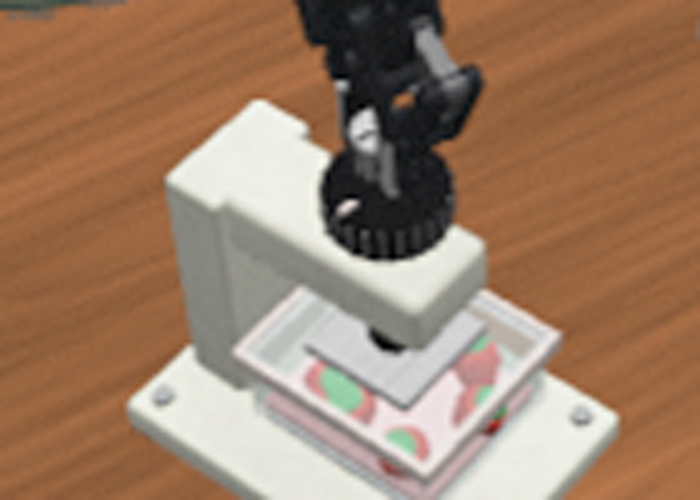

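The lid and plate have gone down several mm, with the plate's front corner now at (405,405), and the index bar is unmoved. Continuing.

Call:
{"fn": "arm_command", "kwargs": {"steps": [[[0, 0, 0], [0, 0, 2]], [[0, 0, 0], [0, 0, 3]], [[0, 0, 0], [0, 0, 4]]]}}

```text
time_s: 26.82
ee_pos: [535.2, -38.8, 216.7]
orientation: [2.286, 2.154, -0.001]
wrist_force: [-3.1, -3.3, 7.1]
opening: 27.4
gripper_force: 73.8
```

```bash
python3 o.py
```

```text
27.025 yaw_cw -86.62 T [-0.657  0.823  0.17 ] F [-3.1 -3.1  8.2] p [535.3 -38.8 216.7] q7 -0.31 e7 -0.18 op 27.7 73.8
Tz [0.335 0.271 0.171 0.13  0.17 ] mean 0.215
```

Call:
{"fn": "arm_command", "kwargs": {"steps": [[[0, 0, 0], [0, 0, 2]], [[0, 0, 0], [0, 0, 3]], [[0, 0, 0], [0, 0, 4]]]}}

```text
time_s: 27.4
ee_pos: [535.2, -38.8, 216.7]
orientation: [2.36, 2.073, -0.001]
wrist_force: [-2.8, -3.6, 8.0]
opening: 27.6
gripper_force: 73.8
```

```bash
python3 o.py
```

```text
27.6 yaw_cw -82.62 T [-0.692  0.794  0.156] F [-4.  -3.6  7.8] p [535.3 -38.8 216.7] q7 -0.37 e7 -0.193 op 27.6 73.8
Tz [0.3   0.264 0.137 0.134 0.156] mean 0.198
```

Joint effort shows bottoming at about 108° of knob turn: a steady rise from 0.166, of 0.0135 per 4°. I'm 8° past it, so I'll add 9.5° more.

Call:
{"fn": "arm_command", "kwargs": {"steps": [[[0, 0, 0], [0, 0, 2]], [[0, 0, 0], [0, 0, 4]], [[0, 0, 0], [0, 0, 6]], [[0, 0, 0], [0, 0, 8]], [[0, 0, 0], [0, 0, 9.5]]]}}

```text
time_s: 28.22
ee_pos: [535.2, -38.7, 216.7]
orientation: [2.524, 1.87, -0.001]
wrist_force: [-4.8, -3.5, 7.9]
opening: 27.4
gripper_force: 73.8
```

```bash
python3 o.py
```

```text
28.425 yaw_cw -73.12 T [-0.613  0.875  0.15 ] F [-3.9 -3.2  7.9] p [535.2 -38.8 216.7] q7 -0.52 e7 -0.202 op 27.6 73.8
Tz [0.402 0.282 0.166 0.179 0.15 ] mean 0.236
```

Call:
{"fn": "arm_command", "kwargs": {"steps": [[[0, 0, 0], [0, 0, 0]], [[0, 0, 0], [0, 0, 0]], [[0, 0, 0], [0, 0, 0]], [[0, 0, 0], [0, 0, 0]], [[0, 0, 0], [0, 0, 0]]], "claw": 0}}

```text
time_s: 29.05
ee_pos: [535.4, -38.4, 216.3]
orientation: [-2.523, -1.872, -0.0]
wrist_force: [-0.4, 0.7, -0.1]
opening: 85.2
gripper_force: 0.0
```

Call:
{"fn": "arm_command", "kwargs": {"steps": [[[0, 0, -1], [0, 0, 0]], [[0, 0, -3], [0, 0, 0]], [[0, 0, -6], [0, 0, 0]], [[0, 0, -9], [0, 0, 0]], [[0, 0, -9], [0, 0, 0]]]}}

```text
time_s: 29.68
ee_pos: [536.3, -38.2, 308.9]
orientation: [2.521, 1.871, 0.005]
wrist_force: [-1.0, -0.4, -0.1]
opening: 85.6
gripper_force: 0.0
```

```bash
python3 - <<'E'
from h import *
o()
p=r.snapshot("scene");cv2.imwrite("pics/f.png",cv2.resize(p["frame"][130:250,150:310,::-1],None,fx=5,fy=5,interpolation=cv2.INTER_CUBIC))
E
```

```text
29.675 yaw_cw -73.16 T [-0.002  0.016  0.021] F [-1.  -0.4 -0.1] p [536.3 -38.2 308.9] q7 -0.47 e7 0.213 op 85.6 0.0
```

View pics/f.png

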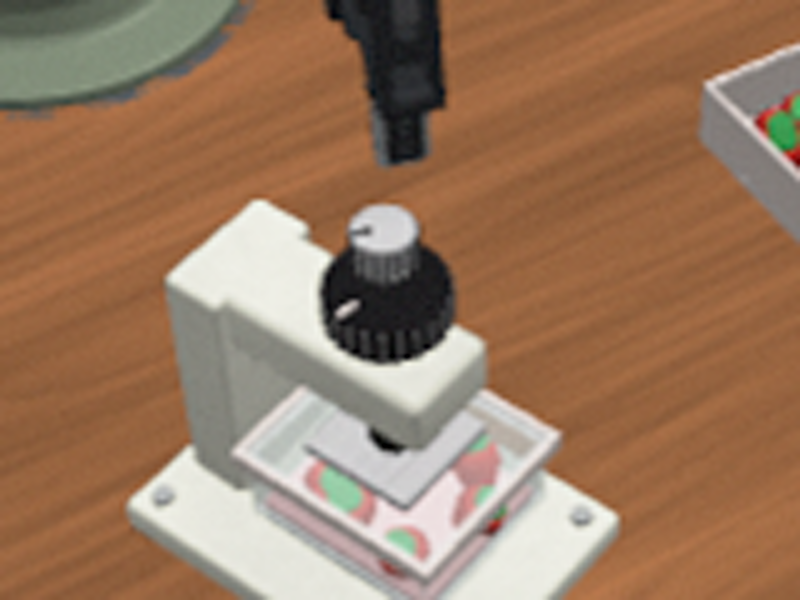

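The gripper is clear. The knob mark has moved from the right front (398,236) to the left (360,231), consistent with about 125° of turn. The index bar is unmoved and the lid is down.

```bash
python3 -c "
from station import r
print(r.job_done())"
```

```text
the job is handed in; nothing more can be done
None
```

The punnet is closed and handed in: the outer wheel went about 1.7 rad until the plate rested on the lid, the inner knob bottomed the lid at about 108° and was nipped up roughly 17.5° more (about 0.3 rad, so near 40 N by the given rate, not measured), and the press was released with the gripper clear at about 30 s.

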